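# Sweep finished socket housings off the press deck into the green tray

### The job

Gently sweep the three cream socket housings lying on the raised deck across it with your fingertips and off its edge, so that all three drop into the green tray beside it; do not pinch or lift them. Leave the dark housing, the brass plug and everything else on the bench where they are.

Things in the scene. Friction and masses are not known exactly. Their poses are not given: they have to be found in the camera images.
- deck: fixed steel-grey raised deck (press bed), a flat slab 280 (x) x 240 (y) x 40 (z) mm, top 40 mm above the bench, flat and without rims, thin yellow marking along its two 280 mm edges at y = +-120 mm. Origin at the centre of its underside, on the bench; x and y are parallel to its sides.
- tray_green: fixed bright green open catch tray, 310 (x) x 120 (y) x 34 mm high, walls and floor 3 mm; it stands on the bench flush against one yellow edge of the deck (either the +y or the -y one), centre 180 mm from the deck's centre, its rim 6 mm below the deck top. Origin at the centre of its underside; axes parallel to the deck's.
- tray_red: fixed red tray of the same size and make, against the deck's opposite yellow edge. For rejects; nothing goes in it now. Origin and axes as the green one.
- housing_1: small cream plastic socket housing, a block 36 (x) x 30 (y) x 20 (z) mm, about 40 g, loose, flat on the deck at the start; two brass screw heads and dark slots on its top. Origin at the centre of the block (10 mm above the deck top).
- housing_2: small cream plastic socket housing, a block 36 (x) x 30 (y) x 20 (z) mm, about 40 g, loose, flat on the deck at the start; two brass screw heads and dark slots on its top. Origin at the centre of the block (10 mm above the deck top).
- housing_3: small cream plastic socket housing, a block 36 (x) x 30 (y) x 20 (z) mm, about 40 g, loose, flat on the deck at the start; two brass screw heads and dark slots on its top. Origin at the centre of the block (10 mm above the deck top).
- dark_housing: near-black housing of the same shape, size and weight as the cream ones, loose on the deck among them; it stays where it is. Origin at its centre, 10 mm above the deck top. The five things on the deck stand in five rows about 55 mm apart along the deck's x, in any order, one thing to a row.
- gauge_plug: loose brass gauge plug standing on the deck, 22 mm diameter, 28 mm tall, about 80 g; it stays where it is. Origin on its axis, 14 mm above the deck top.
- screw_jar: loose amber jar with black cap, 52 mm diameter, 60 mm tall, standing on the bench beyond the deck. Origin at the centre of its underside.
- tape_roll: loose yellow ring (roll core), 80 mm outer diameter, 20 mm tall, lying on the bench beyond the deck. Origin at the centre of its underside.
- screwdriver: loose screwdriver with orange handle lying on the bench to the robot's left. Origin under its middle; x along its blade.
- pin_cup: loose blue cup, 70 mm across, 80 mm tall, standing on the bench to the robot's right. Origin at the centre of its underside.
Things that resemble listed ones, but are neither listed nor needed, are in the scene too. What is shaped like the housing_1 but red is not meant.

How it is judged:
By the outcome, as a careful person would: the job done as asked, in the order asked, and still so for the second after the job is handed in, with the robot touching nothing.
It also fails if it takes over 54 s, if anything falls off the work surface, if the arm or the gripper's body presses on something with over 40 N, if the wrist force passes 120 N, or if a joint passes its speed limit or range.

### The arm

A 6-joint arm with a two-finger parallel gripper is mounted at the origin on the work surface. World frame = base frame: x ahead of the robot, y to its left, z up, the work surface at z = 0. Lengths are in m, angles in rad, forces in N, time in s.
With the tool pointing down it reaches from about 0.325 to 0.775 m from the base axis. Payload 5.5 kg.
Tool frame: the origin (TCP) lies at the very end of the fingers, on their centre line; the grasp point (between the pads) lies 19 mm behind it; z points along the fingers, y is the direction in which the jaws open and shut (so a half turn about z gives the same grasp; the last joint's range is limited). The gripper opens to 85 mm and grips with 20 to 120 N. Pads are 22 mm wide; open, the fingers measure 114 mm over their backs; the gripper's body (76 mm by 85 mm) begins 54 mm behind the grasp point. The pads swing forward as they close: fully open they stand 13 mm farther back than shut.
Start: joints at [1.152, 0.091, 1.231, -0, 1.82, -0.057], TCP at [0.212, 0.561, 0.231] pointing down, gripper open.
Joint ranges: [-2.87, 2.87], [-0.86, 2.18], [0.17, 2.46], [-1.51, 4.65], [0.06, 2.69], [-2.65, 2.65]. Speed limits (rad/s): [2.57, 2.57, 3.01, 3.14, 3.14, 3.14].

### API

Orientations are given as a rotation vector (axis times angle).
In Python, from rig import read_state, optics, order gives the robot as it stands. The module is installed in compiled form; this text tells all that it offers.
- The arm moves only by the tool apply_moves, never from a script. Its arguments are lists of equal length, an entry for each row: "travel": the shift along the world's x, y, z in units of 50 mm (1.0 is 50 mm), a list of three; "yaw": the turn about the world's z in units of 8 degrees (1.0 is 8 degrees). A call has 1 to 20 rows; each row shifts and turns the commanded pose from where the row before left it; what a row does not reach is not made up. A row lasts 1/10 s, in which the tool goes at most 50 mm and 8.59 degrees, less where a joint would pass 70% of its speed; a pose out of reach is approached as far as the arm can. A call is refused whole if a number of a shift passes 1 or a number of a turn 1, either way. A call with a gripper value outside its range is refused whole. "fingers" is the finger opening in mm, from 0 to 85.4, set as the call begins (left out, the last holds). The fingers move at their own pace and stop on an object; the grip force is fixed at half the most. Time passes only in rows, so rows that do not move let the fingers close. It gives the time, the measured TCP pose, the force and the opening at its end, in the units of the state.
- read_state(): the state, without advancing time (a new reading comes with each control period).
- optics.snapshot(name): name is "scene" or "top" or "wrist"; returns a dict with "pixels" (400x640x3 uint8, red, green, blue), "fx", "fy", "cx", "cy" (pixels), "extrinsics" (4x4, takes a point from world to camera coordinates); the wrist camera has in their place "tool_from_camera" (4x4, takes a point from camera to tool coordinates, whose origin is the TCP and whose axes are the flange's). Camera axes: x right, y down, z forward; pixel columns grow to the right and rows downward; lengths in m; the calibration is good to about 2 mm. A picture is of the moment at which its call begins: read the wrist's pose just before it. There is no depth.
- order.sign_off(): hands the job in, once; it reports no verdict.
The state is a dict: "time_s": time; "joints": joint angles; "joint_vel": joint speeds; "tau": joint torques, N m; "tool_pos": TCP position; "orientation": TCP orientation; "contact_force": force on the tool from outside, world axes, zero at the start; "torque": the same for the moment, N m; "width": opening from 0.0 (shut) to 1.0 (fully open).
Only numpy, scipy, OpenCV 4.12 (cv2) and the standard library are available. Lean on these libraries where they do the work, as an engineer would, in place of code of your own. Each camera call takes 0.05 s, during which the arm holds its last target.

## Working session

There is one attempt and no reset: what is moved stays moved. The work goes in short steps, Python scripts to look and compute and a tool call to move; the robot and the scene stay as the last step left them, time stands still between calls to the robot, and variables do not carry over. Pictures are saved under pics/ and viewed, and the job is handed in when it is done.

Besides the shell and the picture viewer there is one more tool, called after "Call:" by a JSON object that holds its "api" and its "payload", one argument or row to a line. apply_moves: Moves the arm, as the interface text tells. Its arguments: {"type":"object","properties":{"travel":{"type":"array","items":{"type":"array","items":{"type":"number"}}},"yaw":{"type":"array","items":{"type":"number"}},"fingers":{"type":"number"}},"required":["travel","yaw"]}

```bash
mkdir -p pics; python3 - <<'E'
from rig import read_state, optics
import cv2,pickle
s=read_state(); print(s['time_s'],s['tool_pos'],s['orientation'],s['width'])
for n in ['top','scene']:
    d=optics.snapshot(n); pickle.dump(d,open(n+'0.pkl','wb'))
    print(n,d['fx'],d['cx'],d['cy'],d['extrinsics'].round(3).tolist())
    cv2.imwrite(f'pics/{n}0.png',d['pixels'][:,:,::-1])
E
```

```text
0.0 [0.21226337 0.56087918 0.23011482] [-0.56516269 -3.08985977  0.00315585] 1.000842216299132
top 469.62089347381755 320.6932084208031 194.6293152810672 [[-0.021, -1.0, -0.012, 0.034], [-0.992, 0.023, -0.125, 0.549], [0.125, 0.009, -0.992, 1.505], [0.0, 0.0, 0.0, 1.0]]
scene 385.80526587668476 323.0830449475827 197.60932724741437 [[-0.746, 0.666, -0.002, 0.417], [0.432, 0.481, -0.763, -0.192], [-0.507, -0.569, -0.647, 1.314], [0.0, 0.0, 0.0, 1.0]]
```

View pics/top0.png

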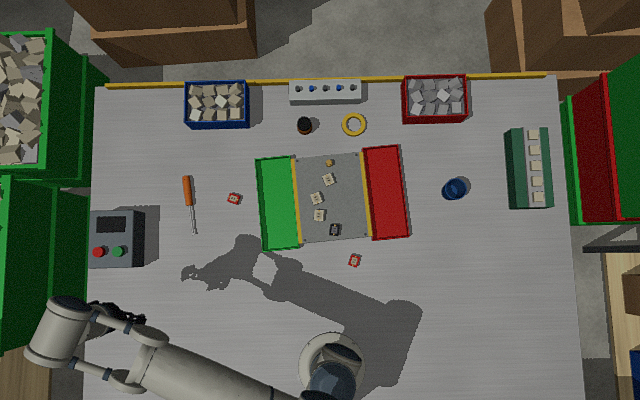

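View pics/scene0.png

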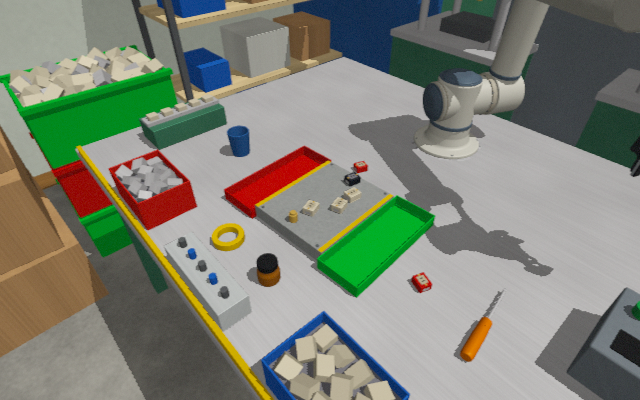

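Top view: green tray at (278,203) on the +y side. Cream housings on the deck are at (328,180), (317,198) and (320,215), with the dark housing at (335,229) and the plug at (330,162). The red look-alikes at (234,198) and (355,260) are off the deck and not meant, nor are the cream blocks in the bins. Next I'll measure and check a crop.

```bash
cat > h.py <<'E'
import numpy as np,cv2
def ray(d,u,v):
    E=d['extrinsics'];R=E[:3,:3];t=E[:3,3]
    return -R.T@t, R.T@np.array([(u-d['cx'])/d['fx'],(v-d['cy'])/d['fy'],1])
def onz(d,u,v,z):
    o,r=ray(d,u,v); return o+r*(z-o[2])/r[2]
def proj(d,p):
    c=d['extrinsics']@np.r_[p,1]; return d['cx']+d['fx']*c[0]/c[2], d['cy']+d['fy']*c[1]/c[2]
def tri(d1,p1,d2,p2):
    o1,r1=ray(d1,*p1);o2,r2=ray(d2,*p2)
    A=np.c_[r1,-r2];s=np.linalg.lstsq(A,o2-o1,rcond=None)[0]
    a,b=o1+s[0]*r1,o2+s[1]*r2
    return (a+b)/2,np.linalg.norm(a-b)
E
python3 - <<'E'
import pickle,cv2,numpy as np
from h import *
T=pickle.load(open('top0.pkl','rb'));S=pickle.load(open('scene0.pkl','rb'))
im=T['pixels'];hsv=cv2.cvtColor(im,cv2.COLOR_RGB2HSV)
# deck corners via yellow/green/red masks
def comp(m,roi,mn=15):
    k=np.zeros_like(m);x0,y0,x1,y1=roi;k[y0:y1,x0:x1]=m[y0:y1,x0:x1]
    c,_=cv2.findContours(k,cv2.RETR_EXTERNAL,cv2.CHAIN_APPROX_NONE)
    return [q for q in c if cv2.contourArea(q)>=mn]
roi=(245,140,420,255)
for nm,lo,hi,z in [('green',(50,150,60),(75,255,255),.034),('yellow',(18,120,90),(35,255,255),.04)]:
    for c in comp(cv2.inRange(hsv,lo,hi),roi):
        r=cv2.minAreaRect(c); b=cv2.boxPoints(r)
        print(nm,np.round(r[0],1),[onz(T,*p,z)[:2].round(3).tolist() for p in b])
b=im.astype(int)
cream=((b.min(2)>140)&(b[...,0]-b[...,2]>15)).astype(np.uint8)*255
print('cream')
for c in comp(cream,(298,155,365,240),8):
    r=cv2.minAreaRect(c);print(np.round(r[0],1),np.round(r[1],1),r[2],onz(T,*r[0],.06).round(3),[onz(T,*p,.06)[:2].round(3).tolist() for p in cv2.boxPoints(r)])
dark=(b.max(2)<70).astype(np.uint8)*255
print('dark')
for c in comp(dark,(315,215,350,240),8):
    r=cv2.minAreaRect(c);print(np.round(r[0],1),np.round(r[1],1),r[2],onz(T,*r[0],.06).round(3))
a=cv2.resize(im[150:245,250:370],None,fx=6,fy=6,interpolation=cv2.INTER_CUBIC);cv2.imwrite('pics/c0.png',a[:,:,::-1])
a=cv2.resize(S['pixels'][150:260,270:400],None,fx=5,fy=5,interpolation=cv2.INTER_CUBIC);cv2.imwrite('pics/c1.png',a[:,:,::-1])
E
```

```text
green [275.9 203.2] [[0.677, 0.242], [0.685, 0.121], [0.377, 0.097], [0.369, 0.215]]
yellow [328.5 162.5] [[0.664, 0.001], [0.663, -0.015], [0.647, -0.015], [0.647, 0.002]]
yellow [295.9 200.6] [[0.672, 0.12], [0.673, 0.108], [0.394, 0.085], [0.393, 0.098]]
yellow [365.3 193.5] [[0.688, -0.107], [0.689, -0.119], [0.414, -0.141], [0.413, -0.129]]
cream
dark
[337.7 229.1] [ 6.5 12.4] 4.763641834259033 [ 0.434 -0.031  0.06 ]
[330.9 228.5] [ 3.4 11.4] 6.34019136428833 [ 0.437 -0.009  0.06 ]
```

View pics/c0.png

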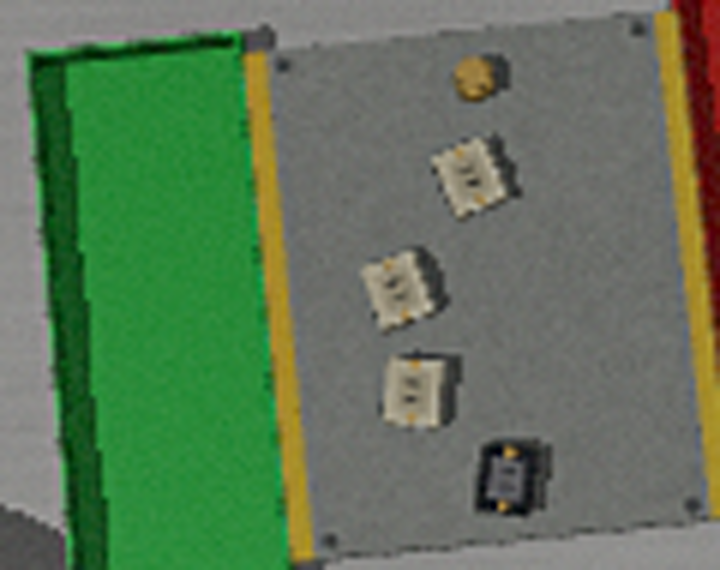

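View pics/c1.png

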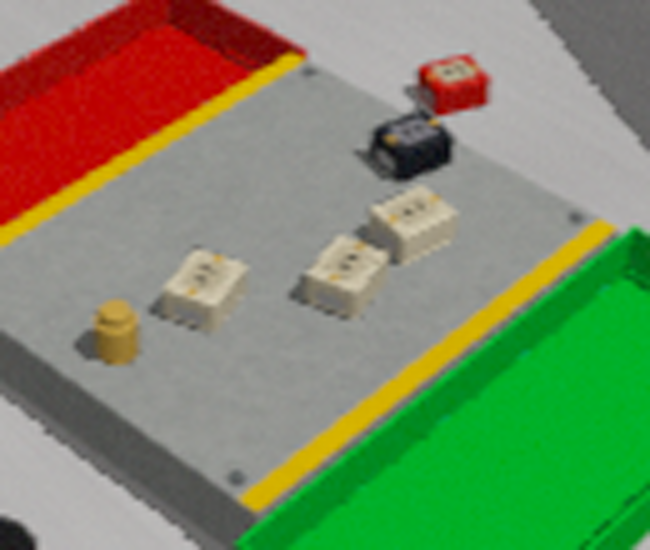

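```bash
python3 - <<'E'
import pickle,cv2,numpy as np
from h import *
T=pickle.load(open('top0.pkl','rb'));S=pickle.load(open('scene0.pkl','rb'))
def blobs(d,roi,kind):
    im=cv2.resize(d['pixels'],None,fx=4,fy=4,interpolation=cv2.INTER_CUBIC).astype(int)
    if kind=='cream': m=(im[...,0]>135)&(im[...,0]-im[...,2]>12)&(im[...,0]-im[...,2]<90)
    else: m=im.max(2)<75
    x0,y0,x1,y1=[4*q for q in roi];k=np.zeros(m.shape,np.uint8);k[y0:y1,x0:x1]=m[y0:y1,x0:x1]*255
    k=cv2.morphologyEx(k,cv2.MORPH_CLOSE,np.ones((15,15)))
    k=cv2.morphologyEx(k,cv2.MORPH_OPEN,np.ones((9,9)))
    c,_=cv2.findContours(k,cv2.RETR_EXTERNAL,cv2.CHAIN_APPROX_NONE)
    return [(q,) for q in c if cv2.contourArea(q)>400]
a=np.radians(4.6);ex=np.array([np.cos(a),np.sin(a)]);ey=np.array([-ex[1],ex[0]]);C=np.array([.5415,-.0105])
for kind,roi in [('cream',(303,168,345,226)),('dark',(322,218,348,240))]:
  for (q,) in blobs(T,roi,kind):
    r=cv2.minAreaRect(q);ce=(np.array(r[0])-1.5)/4;w=onz(T,*ce,.06)
    bx=np.array([onz(T,*((p-1.5)/4),.06)[:2] for p in cv2.boxPoints(r)])
    print(kind,ce.round(1),'w',w.round(3),'deck',((w[:2]-C)@ex).round(3),((w[:2]-C)@ey).round(3),'sides',np.linalg.norm(bx[1]-bx[0]).round(3),np.linalg.norm(bx[2]-bx[1]).round(3),'ext x',((bx-C)@ex).round(3),'y',((bx-C)@ey).round(3))
w=onz(T,329,163,.068);print('plug',((w[:2]-C)@ex).round(3),((w[:2]-C)@ey).round(3))
# height check: top-face centres, crop coords c1/c0
for n,t,s in [('far',(471,178),(205,271)),('mid',(397,290),(347,260)),('near',(413,391),(413,208))]:
    print(n,tri(T,(250+t[0]/6,150+t[1]/6),S,(270+s[0]/5,150+s[1]/5)))
# deck corners
for n,t,s in [('deck far+y',(270,50),(250,505))]:
    print(n,tri(T,(250+t[0]/6,150+t[1]/6),S,(270+s[0]/5,150+s[1]/5)))
E
```

```text
cream [318.2 215.1] w [0.481 0.03  0.06 ] deck -0.057 0.046 sides 0.03 0.034 ext x [-0.039 -0.042 -0.076 -0.073] y [0.059 0.029 0.033 0.062]
cream [315.6 197.8] w [0.537 0.038 0.06 ] deck -0.001 0.048 sides 0.03 0.035 ext x [ 0.013  0.02  -0.014 -0.021] y [0.067 0.038 0.03  0.059]
cream [327.7 178.9] w [ 0.597 -0.003  0.06 ] deck 0.056 0.003 sides 0.03 0.036 ext x [0.07  0.078 0.043 0.035] y [ 0.022 -0.006 -0.016  0.013]
dark [335.1 229.2] w [ 0.434 -0.022  0.06 ] deck -0.108 -0.003 sides 0.04 0.039 ext x [-0.086 -0.09  -0.129 -0.125] y [ 0.015 -0.025 -0.021  0.019]
plug 0.107 -0.006
far (array([ 0.59504232, -0.00522009,  0.06000927]), np.float64(0.0003704353695478973))
mid (array([0.53515919, 0.03598652, 0.05929297]), np.float64(0.00023970297499193715))
near (array([0.48047007, 0.0286833 , 0.05915061]), np.float64(0.0001573311242250974))
deck far+y (array([0.6700627 , 0.10711134, 0.03442591]), np.float64(0.008653551918949913))
```

Positions confirmed: tops are at 60 mm in both views, and the deck is turned 4.6°. The cream rows are at deck x = −57, −1 and +56. I'll sweep the middle one first, then the near, then the far. First I move above its start.

Call:
{"api": "apply_moves", "payload": {
  "travel": [
    [0.41,-0.715,0],
    [0.41,-0.715,0],
    [0.41,-0.715,0],
    [0.41,-0.715,0],
    [0.41,-0.715,0],
    [0.41,-0.715,0],
    [0.41,-0.715,0],
    [0.41,-0.715,0],
    [0.41,-0.715,0],
    [0.41,-0.715,0],
    [0.41,-0.715,0],
    [0.41,-0.715,0],
    [0.41,-0.715,0],
    [0.41,-0.715,0],
    [0.41,-0.715,0],
    [0.41,-0.715,0],
    [0,0,0],
    [0,0,0]
  ],
  "yaw": [-0.505,-0.505,-0.505,-0.505,-0.505,-0.505,-0.505,-0.505,-0.505,-0.505,-0.505,-0.505,-0.505,-0.505,-0.505,-0.505,0,0],
  "fingers": 10
}}

```text
time_s: 1.9
tool_pos: [0.5403, -0.0114, 0.2303]
orientation: [-2.13, -2.307, 0.001]
contact_force: [-0.3, 0.2, 0.5]
width: 0.122
```

Call:
{"api": "apply_moves", "payload": {
  "travel": [
    [0,0,-0.5],
    [0,0,-0.5],
    [0,0,-0.5],
    [0,0,-0.5],
    [0,0,-0.5],
    [0,0,-0.5],
    [0,0,0]
  ],
  "yaw": [0,0,0,0,0,0,0]
}}

```text
time_s: 2.6
tool_pos: [0.5375, -0.0092, 0.0771]
orientation: [-2.123, -2.307, 0.007]
contact_force: [-0.8, 0.6, -1.3]
width: 0.116
```

```bash
cat > pic.py <<'E'
import sys,cv2,numpy as np
from rig import optics,read_state
k=sys.argv[1]
s=read_state();print(s['time_s'],s['tool_pos'].round(4) if hasattr(s['tool_pos'],'round') else s['tool_pos'])
w=optics.snapshot('wrist')['pixels'];sc=optics.snapshot('scene')['pixels'][130:270,250:430]
w=cv2.resize(w,(400,250));sc=cv2.resize(sc,(400,311))
cv2.imwrite(f'pics/{k}.png',np.vstack([w,sc])[:,:,::-1])
E
python3 pic.py a1
```

```text
2.6 [ 0.5375 -0.0092  0.0771]
```

View pics/a1.png

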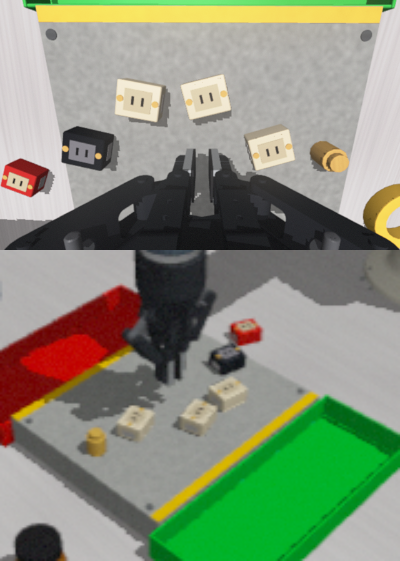

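Wrist view, top half: the middle housing at (206,98) is just ahead of the fingertips at (203,170). The dark housing at (88,147) and plug at (330,157) are clear. Next I lower and sweep slowly.

Call:
{"api": "apply_moves", "payload": {
  "travel": [
    [0.06,-0.03,-0.2],
    [0,0,-0.2],
    [0,0,-0.2],
    [0,0,0],
    [0,0,0]
  ],
  "yaw": [0,0,0,0,0]
}}

```text
time_s: 3.2
tool_pos: [0.5431, -0.0124, 0.0508]
orientation: [-2.13, -2.309, 0.001]
contact_force: [-1.2, 1.1, 0.8]
width: 0.121
```

Call:
{"api": "apply_moves", "payload": {
  "travel": [
    [-0.03,0,-0.06],
    [-0.008,0.1,0],
    [-0.008,0.1,0],
    [-0.008,0.1,0],
    [-0.008,0.1,0],
    [-0.008,0.1,0],
    [-0.008,0.1,0],
    [-0.008,0.1,0],
    [-0.008,0.1,0],
    [-0.008,0.1,0],
    [-0.008,0.1,0],
    [-0.008,0.1,0],
    [-0.008,0.1,0],
    [-0.008,0.1,0],
    [-0.008,0.1,0]
  ],
  "yaw": [0,0,0,0,0,0,0,0,0,0,0,0,0,0,0]
}}

```text
time_s: 4.7
tool_pos: [0.5363, 0.0581, 0.0483]
orientation: [2.13, 2.309, 0.0]
contact_force: [0.1, 0.2, 0.7]
width: 0.119
```

```bash
python3 pic.py a2
```

```text
4.7 [0.5363 0.0581 0.0483]
```

View pics/a2.png

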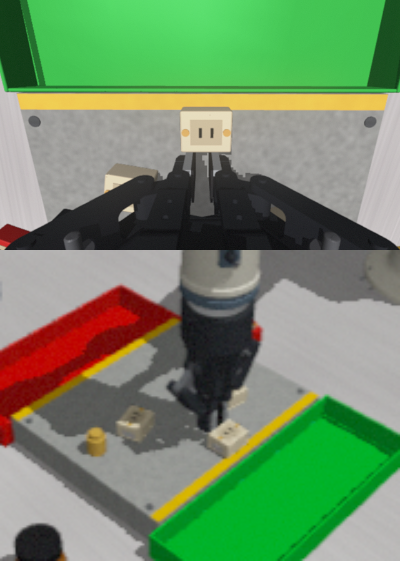

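The middle housing has squared up against the fingertips at (206,131) and is just short of the yellow edge. I'll carry on.

Call:
{"api": "apply_moves", "payload": {
  "travel": [
    [-0.008,0.1,0],
    [-0.008,0.1,0],
    [-0.008,0.1,0],
    [-0.008,0.1,0],
    [-0.008,0.1,0],
    [-0.008,0.1,0],
    [-0.008,0.1,0],
    [-0.008,0.1,0],
    [-0.008,0.1,0],
    [-0.008,0.1,0],
    [0,0,0],
    [0,0,0]
  ],
  "yaw": [0,0,0,0,0,0,0,0,0,0,0,0]
}}

```text
time_s: 6.0
tool_pos: [0.5322, 0.1077, 0.0482]
orientation: [2.13, 2.31, -0.0]
contact_force: [0.4, -0.0, -1.1]
width: 0.111
```

```bash
python3 pic.py a3
```

```text
6.0 [0.5322 0.1077 0.0482]
```

View pics/a3.png

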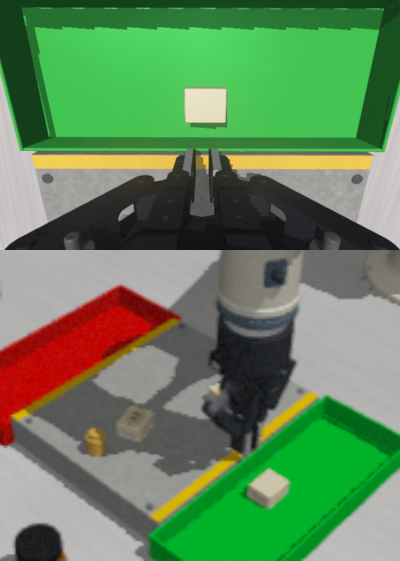

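The middle housing lies in the green tray at (205,105). Next is the near one.

Call:
{"api": "apply_moves", "payload": {
  "travel": [
    [0,0,0.4],
    [0,0,0.4],
    [0,0,0.4],
    [-0.119,-0.307,0],
    [-0.119,-0.307,0],
    [-0.119,-0.307,0],
    [-0.119,-0.307,0],
    [-0.119,-0.307,0],
    [-0.119,-0.307,0],
    [-0.119,-0.307,0],
    [-0.119,-0.307,0],
    [0,0,0],
    [0,0,-0.2],
    [0,0,-0.2],
    [0,0,-0.2],
    [0,0,0]
  ],
  "yaw": [0,0,0,0,0,0,0,0,0,0,0,0,0,0,0,0]
}}

```text
time_s: 7.7
tool_pos: [0.4834, -0.0145, 0.0754]
orientation: [-2.126, -2.308, 0.004]
contact_force: [0.1, -0.7, -0.3]
width: 0.115
```

```bash
python3 pic.py a4
```

```text
7.7 [ 0.4834 -0.0145  0.0754]
```

View pics/a4.png

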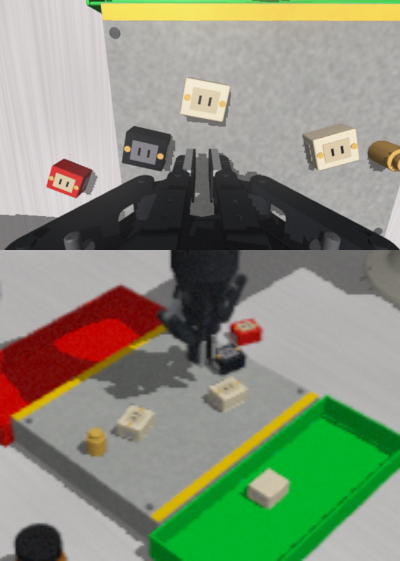

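The near housing is at (205,100) ahead of the tips. The dark one at (148,147) is fairly close to the left finger, so I'll narrow the fingers before lowering.

Call:
{"api": "apply_moves", "payload": {
  "travel": [
    [0.02,0,0],
    [0,0,0],
    [0,0,-0.2],
    [0,0,-0.2],
    [0,0,-0.2],
    [0,0,0],
    [0,0,0]
  ],
  "yaw": [0,0,0,0,0,0,0],
  "fingers": 5
}}

```text
time_s: 8.5
tool_pos: [0.4853, -0.0151, 0.0476]
orientation: [-2.129, -2.309, 0.001]
contact_force: [0.3, -0.1, -0.3]
width: 0.06
```

```bash
python3 pic.py a5
```

```text
8.5 [ 0.4853 -0.0151  0.0476]
```

View pics/a5.png

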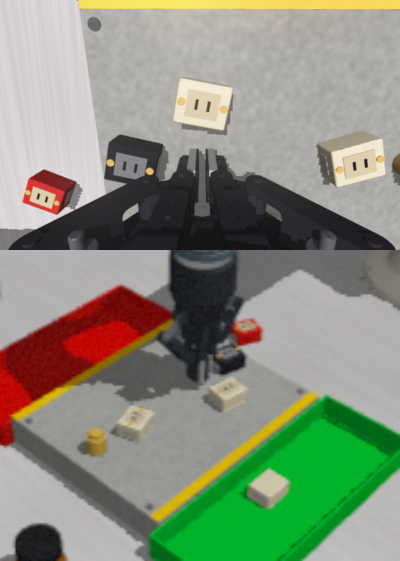

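The tips are clear of the dark housing (right edge at column 165, finger at 186), so I sweep.

Call:
{"api": "apply_moves", "payload": {
  "travel": [
    [-0.008,0.1,0],
    [-0.008,0.1,0],
    [-0.008,0.1,0],
    [-0.008,0.1,0],
    [-0.008,0.1,0],
    [-0.008,0.1,0],
    [-0.008,0.1,0],
    [-0.008,0.1,0],
    [-0.008,0.1,0],
    [-0.008,0.1,0],
    [-0.008,0.1,0],
    [-0.008,0.1,0],
    [-0.008,0.1,0],
    [-0.008,0.1,0]
  ],
  "yaw": [0,0,0,0,0,0,0,0,0,0,0,0,0,0]
}}

```text
time_s: 10.0
tool_pos: [0.48, 0.0553, 0.0483]
orientation: [-2.13, -2.309, 0.0]
contact_force: [0.3, -0.6, 0.3]
width: 0.057
```

```bash
python3 pic.py a6
```

```text
10.0 [0.48   0.0553 0.0483]
```

View pics/a6.png

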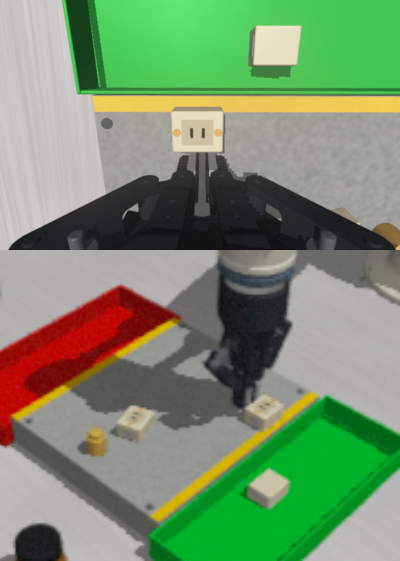

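Call:
{"api": "apply_moves", "payload": {
  "travel": [
    [-0.008,0.1,0],
    [-0.008,0.1,0],
    [-0.008,0.1,0],
    [-0.008,0.1,0],
    [-0.008,0.1,0],
    [-0.008,0.1,0],
    [-0.008,0.1,0],
    [-0.008,0.1,0],
    [-0.008,0.1,0],
    [-0.008,0.1,0],
    [0,0,0],
    [0,0,0]
  ],
  "yaw": [0,0,0,0,0,0,0,0,0,0,0,0]
}}

```text
time_s: 11.3
tool_pos: [0.4761, 0.1049, 0.0483]
orientation: [2.129, 2.31, -0.0]
contact_force: [-0.1, -0.1, -0.2]
width: 0.058
```

Call:
{"api": "apply_moves", "payload": {
  "travel": [
    [0,0,0.4],
    [0,0,0.4],
    [0,0,0.4],
    [0.25,-0.312,0],
    [0.25,-0.312,0],
    [0.25,-0.312,0],
    [0.25,-0.312,0],
    [0.25,-0.312,0],
    [0.25,-0.312,0],
    [0.25,-0.312,0],
    [0.25,-0.312,0],
    [0.25,-0.312,0],
    [0.25,-0.312,0],
    [0,0,0],
    [0,0,-0.2],
    [0,0,-0.2],
    [0,0,0]
  ],
  "yaw": [0,0,0,0,0,0,0,0,0,0,0,0,0,0,0,0,0]
}}

```text
time_s: 13.0
tool_pos: [0.5994, -0.0503, 0.0854]
orientation: [-2.127, -2.307, 0.004]
contact_force: [0.1, -0.9, -0.7]
width: 0.058
```

```bash
python3 pic.py a7
```

```text
13.0 [ 0.5994 -0.0503  0.0854]
```

View pics/a7.png

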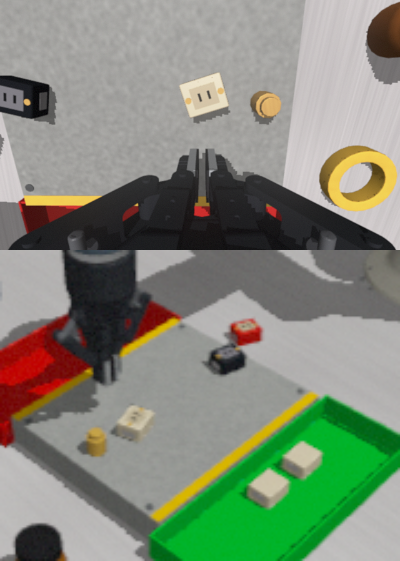

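Two housings are in the tray and the dark one and plug are untouched. The far housing at (205,95) is ahead of the tips, with the plug at (266,105) well to the side. I lower and sweep the first half.

Call:
{"api": "apply_moves", "payload": {
  "travel": [
    [0,0,-0.2],
    [0,0,-0.2],
    [0,0,-0.2],
    [0,0,-0.2],
    [0,0,0],
    [-0.008,0.1,0],
    [-0.008,0.1,0],
    [-0.008,0.1,0],
    [-0.008,0.1,0],
    [-0.008,0.1,0],
    [-0.008,0.1,0],
    [-0.008,0.1,0],
    [-0.008,0.1,0],
    [-0.008,0.1,0],
    [-0.008,0.1,0],
    [-0.008,0.1,0]
  ],
  "yaw": [0,0,0,0,0,0,0,0,0,0,0,0,0,0,0,0]
}}

```text
time_s: 14.7
tool_pos: [0.5966, 0.0043, 0.0483]
orientation: [-2.13, -2.309, 0.0]
contact_force: [-0.4, -0.6, 0.4]
width: 0.06
```

```bash
python3 pic.py a8
```

```text
14.7 [0.5966 0.0043 0.0483]
```

View pics/a8.png

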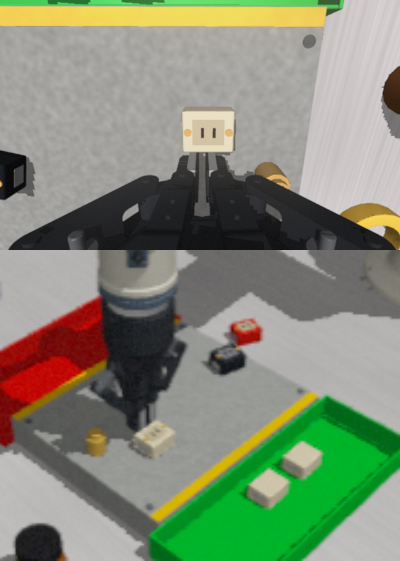

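The far housing is squared up on the tips at (208,131). I'll continue to the edge.

Call:
{"api": "apply_moves", "payload": {
  "travel": [
    [-0.008,0.1,0],
    [-0.008,0.1,0],
    [-0.008,0.1,0],
    [-0.008,0.1,0],
    [-0.008,0.1,0],
    [-0.008,0.1,0],
    [-0.008,0.1,0],
    [-0.008,0.1,0],
    [-0.008,0.1,0],
    [-0.008,0.1,0],
    [-0.008,0.1,0]
  ],
  "yaw": [0,0,0,0,0,0,0,0,0,0,0]
}}

```text
time_s: 15.9
tool_pos: [0.5923, 0.0593, 0.0483]
orientation: [2.13, 2.309, -0.0]
contact_force: [-0.9, -0.9, -0.6]
width: 0.063
```

Call:
{"api": "apply_moves", "payload": {
  "travel": [
    [-0.008,0.1,0],
    [-0.008,0.1,0],
    [-0.008,0.1,0],
    [-0.008,0.1,0],
    [-0.008,0.1,0],
    [-0.008,0.1,0],
    [-0.008,0.1,0],
    [-0.008,0.1,0],
    [-0.008,0.1,0],
    [-0.008,0.1,0],
    [-0.008,0.1,0],
    [0,0,0],
    [0,0,0],
    [0,0,0.4],
    [0,0,0.4],
    [0,0,0.4],
    [0,0,0.4],
    [0,0,0.4],
    [0,0,0.4],
    [0,0,0]
  ],
  "yaw": [0,0,0,0,0,0,0,0,0,0,0,0,0,0,0,0,0,0,0,0]
}}

```text
time_s: 17.9
tool_pos: [0.5893, 0.1137, 0.1721]
orientation: [2.128, 2.306, 0.007]
contact_force: [0.5, 0.4, 0.3]
width: 0.059
```

```bash
python3 pic.py a9
```

```text
17.9 [0.5893 0.1137 0.1721]
```

View pics/a9.png

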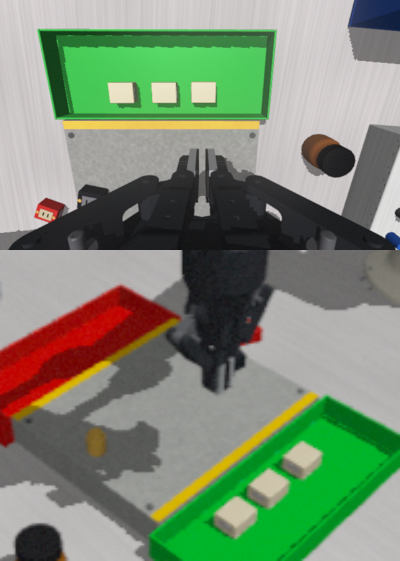

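All three are in the green tray at (121,92), (164,92) and (203,92). I move the arm aside for an unobstructed comparison with the first picture.

Call:
{"api": "apply_moves", "payload": {
  "travel": [
    [-0.25,0.6,0.1],
    [-0.25,0.6,0.1],
    [-0.25,0.6,0.1],
    [-0.25,0.6,0.1],
    [-0.25,0.6,0.1],
    [-0.25,0.6,0.1],
    [-0.25,0.6,0.1],
    [-0.25,0.6,0.1],
    [-0.25,0.6,0.1],
    [-0.25,0.6,0.1],
    [0,0,0],
    [0,0,0]
  ],
  "yaw": [0,0,0,0,0,0,0,0,0,0,0,0]
}}

```text
time_s: 19.2
tool_pos: [0.4623, 0.414, 0.2163]
orientation: [2.128, 2.311, -0.004]
contact_force: [-0.7, 0.2, -0.8]
width: 0.055
```

```bash
python3 - <<'E'
import pickle,cv2,numpy as np
from rig import optics
T=pickle.load(open('top0.pkl','rb'))['pixels'];N=optics.snapshot('top')['pixels']
f=lambda a:cv2.resize(a[90:270,170:480],None,fx=2,fy=2)[:300]
cr=lambda a:cv2.resize(a[145:255,220:370],None,fx=2.6,fy=2.6,interpolation=cv2.INTER_CUBIC)
cv2.imwrite('pics/e.png',np.hstack([cr(T),cr(N)])[:,:,::-1])
cv2.imwrite('pics/e2.png',N[:,:,::-1])
for n,(x0,y0,x1,y1) in dict(dark=(326,220,344,238),plug=(323,156,337,169)).items():
    g=lambda a:cv2.cvtColor(a,cv2.COLOR_RGB2GRAY).astype(np.float32)[y0:y1,x0:x1]
    print(n,cv2.phaseCorrelate(g(T),g(N)),np.abs(g(T)-g(N)).mean())
E
```

```text
dark ((-0.48080498055608345, 0.689549619861598), 0.718731309528704) 12.478395
plug ((0.564948778758831, 0.6003706366039872), 0.9902666929033067) 2.5274725
```

View pics/e.png

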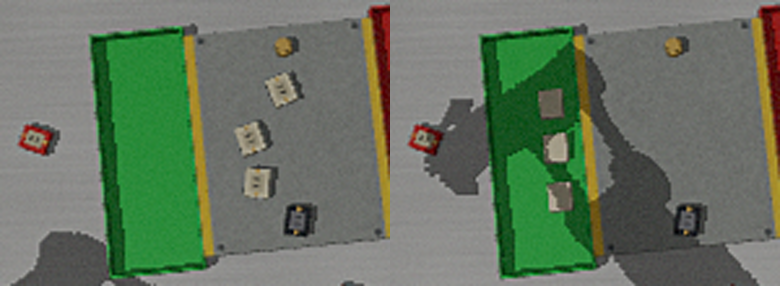

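View pics/e2.png

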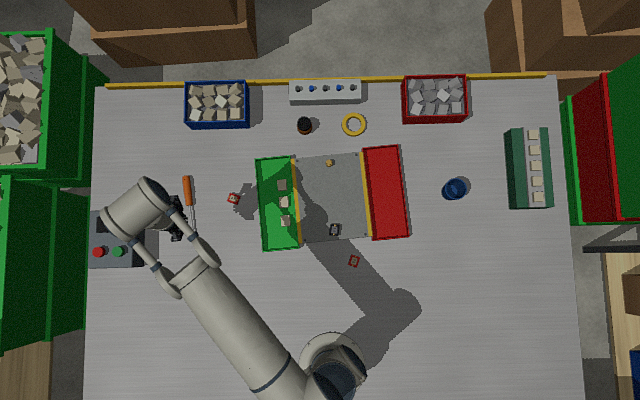

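The three cream housings sit in the green tray at (281,185), (284,202) and (285,220). The dark housing at (335,229), the plug at (330,162) and the bench items are where they were.

```bash
python3 -c "
from rig import order;print(order.sign_off())"
```

```text
the job is handed in; nothing more can be done
None
```

I swept the three cream housings one at a time (middle, near, far) off the +y edge of the deck. All three dropped into the green tray, with no pinching or lifting. Measured forces stayed under about 2 N, and the arm finished at about 19 s of the 54 s allowed. I handed the job in with the arm well clear.

The last top view shows all three housings in the green tray. By eye, the dark housing, the brass plug and the other bench items are where they were at the start.

One check was inconclusive. The image-correlation comparison gave shifts of under 1 pixel for the dark housing and the plug, about 2–3 mm. The dark housing's figure is affected by the arm's shadow falling across it. I took both shifts to be artefacts of the method, because the before and after crops look the same.

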